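# Slide the blue garage pass off the tier edge and lay it on the mat

## Robot

A 6-joint arm with a two-finger parallel gripper is mounted at the origin on the work surface. World frame = base frame: x ahead of the robot, y to its left, z up, the work surface at z = 0. Lengths are in mm, angles in rad, forces in N, time in s.
With the tool pointing down it reaches from about 325 to 925 mm from the base axis. Payload 3.1 kg.
Tool frame: the origin (TCP) lies midway between the tips of the shut fingers; the grasp point (between the pads) lies 19 mm behind it (bot.tcp_to_grasp is the distance from the TCP to the grasp point, in mm); z points along the fingers, x is the direction in which the jaws open and shut, and the axes are right-handed (so a half turn about z gives the same grasp; the last joint's range is limited). The gripper opens to 85 mm and grips with 20 to 120 N. Pads are 22 mm wide; open, the fingers measure 114 mm over their backs; the gripper's body (76 mm by 85 mm) begins 54 mm behind the grasp point. The pads swing forward as they close: fully open they stand 13 mm farther back than shut.
Start: joints at [-1.354, 0.217, 1.613, -0, 1.311, -0.112], TCP at [201.839, -591.524, 231.3] pointing down, gripper open.
Joint ranges: [-2.75, 2.75], [-0.78, 2.1], [0.31, 2.55], [-1.13, 4.27], [0.13, 2.63], [-2.58, 2.58]. Speed limits (rad/s): [2.79, 2.79, 3.14, 3.14, 3.14, 3.14].

## Interface

Orientations are given as a unit quaternion [x, y, z, w].
In Python, from rig import monitor, eyes, job, models, bot gives the robot as it stands. The module is installed in compiled form; this text tells all that it offers.
- The arm moves only by the tool send_rows, never from a script. Its argument "commands" is a list that holds one entry, the list of rows, each a list of 5 numbers: the opening, from 0 (shut) to 1 (fully open), then the shift along the tool's x, y, z in cm, then the turn about the tool's z in degrees. A call has 1 to 12 rows; each row is the pose to reach, as a shift and turn from the pose commanded when the call began, along the tool's axes at that moment; what a row does not reach only later rows make up. A row lasts 1/10 s, in which the tool goes at most 50 mm and 8.59 degrees, less where a joint would pass 70% of its speed; a pose out of reach is approached as far as the arm can. A call with a gripper value outside its range is refused whole. The fingers move at their own pace and stop on an object; the grip force is fixed at half the most. Time passes only in rows, so rows that repeat a pose let the fingers close. It gives the time, the measured TCP pose, the force and the opening at its end, in the units of the state.
- monitor.observe(): the state, without advancing time (a new reading comes with each control period).
- eyes.get_image(name): name is "scene" or "top"; returns (picture, depth): 420x560x3 uint8, red, green, blue; 420x560 float32, mm along the optical axis (not along the pixel's ray), 0 where there is no reading.
- eyes.calibration(name): a dict with "vertical_fov" (degrees; the focal length in pixels is half the picture's height over the tangent of half this angle, whatever the lens; pixels are square), "cx", "cy" (the principal point, pixels), "pose" (4x4, takes a point from camera to world coordinates). Camera axes: x right, y down, z forward; pixel columns grow to the right and rows downward; lengths in mm; the calibration is good to about 2 mm. A picture is of the moment at which its call begins. calibration takes no time and is no camera call.
- job.sign_off(): hands the job in, once; it reports no verdict.
Trained networks look in the newest picture that a camera, given by its name, has taken for a name from the list of things; names that differ only in an ending like _2 or _b are one class to them, and where a whole thing is asked for, a point or a joint stands for the part that bears it (a point fixed in the world has none). Each returns a list of dicts, best first, with "p" (0 to 1); they miss things now and then, are a little off and sometimes report something else, mostly with a low value. They report only what shows in the picture. A call takes as long as a camera call. They do not tell look-alikes from the thing itself.
- models.spot_in(name, camera): "pixel" ([column, row] in pixels, amid what is visible of it).
- models.spot_point(name, camera): "pixel" ([column, row] in pixels: a listed point, or the origin of a listed thing).
The state is a dict: "t": time; "joint_positions": joint angles; "qd": joint speeds; "joint_torque": joint torques, N m; "ee_pos": TCP position; "tcp_rot": TCP orientation; "wrist_force": force on the tool from outside, world axes, zero at the start; "torque": the same for the moment, N m; "gripper_width": finger opening in mm.
Only numpy, scipy, OpenCV 4.12 (cv2) and the standard library are available. Lean on these libraries where they do the work, as an engineer would, in place of code of your own. Each camera call takes 0.05 s, during which the arm holds its last target. There are 200 camera calls.

## Task

I need the blue garage pass ready by the door: slide it along the bottom tier until about a third of its length sticks out over the front edge and can be gripped, then pick it up and set it down gently, flat in the middle of the cork mat and lengthwise along it. Leave the yellow pass where it lies, and do not let the blue one fall to the table.

Things in the scene. Friction and masses are not known exactly. Their poses are not given: they have to be found in the camera images.
- blue_pass: Pass to move: rigid blue plastic plate 110 (its x) x 50 (its y) x 4 mm, 30 g, white panel toward its -x end, black stripe at its +x end. Origin: centre of its underside. Lies loose, fully on the bottom tier, its -x end toward the front edge, long side within 0.15 rad of square to that edge. Too thin to grip well on the board; smooth, it slides easily when pressed from above (about 4 N) and dragged.
- yellow_pass: The other garage pass, the same plate in yellow, lying on the same tier beside the blue one (either side; centres at least 130 mm apart). To be left alone. Origin: centre of its underside.
- stand: Fixed beech stand, 3 steps rising away from the robot, 520 mm wide (its y). Origin: table level, under the middle of the bottom tier's front edge; +x runs from that edge (x=0) back over the tiers. Tops: 60 mm high from x=0, 100 mm from x=170, 140 mm from x=290. Space below the front edge is free (18 mm board, support 20 mm back). 120 mm tall kettlebell on the bottom tier at y about -205.
- cork_mat: Fixed cork mat lying on the table to the left of the stand, 180 mm long (its x) by 140 mm wide (its y), 6 mm thick. Origin: centre of its underside, at table level.
Not all that is in view belongs to the job. There is more than one size of the blue_pass; the one meant has the size given above.

How it is judged:
By the outcome, as a careful person would: the job done as asked, in the order asked, and still so for the second after the job is handed in, with the robot touching nothing.
It also fails if it takes over 58 s, if anything falls off the work surface, if the arm or the gripper's body presses on something with over 40 N, if the wrist force passes 120 N, or if a joint passes its speed limit or range.

## Working session

There is one attempt and no reset: what is moved stays moved. The work goes in short steps, Python scripts to look and compute and a tool call to move; the robot and the scene stay as the last step left them, time stands still between calls to the robot, and variables do not carry over. Pictures are saved under pics/ and viewed, about 8 in all and at most 12, crops included, and the job is handed in when it is done.

Besides the shell and the picture viewer there is one more tool, called after ">>>" as name([rows], argument=value, ...), one row to a line, values as JSON. send_rows: Moves the arm, as the interface text tells. Its arguments: {"type":"object","properties":{"commands":{"type":"array","items":{"type":"array","items":{"type":"array","items":{"type":"number"}}}}},"required":["commands"]}

```bash
mkdir -p pics
cat > h.py <<'E'
import numpy as np, cv2
from rig import monitor, eyes, job, models, bot
def cam(n):
    c=eyes.calibration(n); f=210/np.tan(np.radians(c["vertical_fov"])/2); return f,c["cx"],c["cy"],np.array(c["pose"])
def world(n,px,depth=None,z=None):
    f,cx,cy,T=cam(n); u,v=px; r=np.array([(u-cx)/f,(v-cy)/f,1.])
    d=T[:3,:3]@r
    s=depth if depth is not None else (z-T[2,3])/d[2]
    return T[:3,3]+s*d
def cloud(n,dep):
    f,cx,cy,T=cam(n); v,u=np.mgrid[:420,:560]
    P=np.stack([(u-cx)/f*dep,(v-cy)/f*dep,dep],-1)
    return P@T[:3,:3].T+T[:3,3]
def save(n,im): cv2.imwrite("pics/"+n+".png",im[:,:,::-1])
E
python3 - <<'E'
from h import *
for n in("top","scene"):
    im,d=eyes.get_image(n); save(n+"1",im); np.savez("d_"+n,im=im,d=d)
    for k in("blue_pass","yellow_pass","stand","cork_mat"):
        for r in models.spot_in(k,n)[:4]:
            u,v=r["pixel"]; z=d[int(v),int(u)]; print(n,k,np.round(r["pixel"]),round(r["p"],2),np.round(world(n,r["pixel"],z)))
    for k in("stand","blue_pass"):
        for r in models.spot_point(k,n)[:2]:print(n,k,"pt",np.round(r["pixel"]),round(r["p"],2))
s=monitor.observe(); print(s)
a,b=[cv2.imread(f"pics/{n}1.png") for n in("top","scene")]
E
```

```text
top blue_pass [362. 146.] 0.94 [625. -94.  62.]
top blue_pass [341. 233.] 0.87 [450. -57.   1.]
top blue_pass [437. 265.] 0.59 [ 385. -259.    5.]
top yellow_pass [278. 161.] 0.7 [595.  76.  66.]
top yellow_pass [340.  91.] 0.27 [727. -46.  99.]
top stand [340.  93.] 0.73 [722. -45. 100.]
top cork_mat [160. 219.] 0.94 [478. 330.   6.]
top stand pt [349. 196.] 0.87
top blue_pass pt [434. 265.] 0.92
top blue_pass pt [365. 150.] 0.9
scene blue_pass [220. 234.] 0.88 [455. -61.   2.]
scene blue_pass [131. 248.] 0.81 [ 383. -257.    5.]
scene blue_pass [240. 274.] 0.58 [ 625. -102.   65.]
scene yellow_pass [300. 230.] 0.56 [593.  76.  61.]
scene stand [296. 320.] 0.81 [783. -81.  98.]
scene cork_mat [344. 184.] 0.78 [483. 316.   4.]
scene stand pt [228. 257.] 0.63
scene blue_pass pt [127. 249.] 0.96
scene blue_pass pt [220. 233.] 0.91
{'t': 0.7, 'joint_positions': array([-1.35421318e+00,  2.16836825e-01,  1.61337728e+00, -3.62855234e-06,
        1.31129355e+00, -1.12197687e-01]), 'qd': array([-0.0002032 ,  0.00083078, -0.00040128,  0.00078954, -0.00011581,
       -0.00060015]), 'joint_torque': array([-5.02999148e-05, -3.96734762e+01, -3.04164648e+01,  1.17998138e-05,
        8.16635620e-04, -5.74791159e-06]), 'ee_pos': array([ 201.83342127, -591.5438545 ,  231.35138143]), 'tcp_rot': array([ 8.13292776e-01, -5.81854671e-01,  3.04054672e-05,  2.97463988e-05]), 'wrist_force': array([0.01989791, 1.15661973, 0.35217671]), 'torque': array([-0.05280789,  0.0261896 ,  0.030767  ]), 'gripper_width': 85.13111594177818}
```

View pics/top1.png

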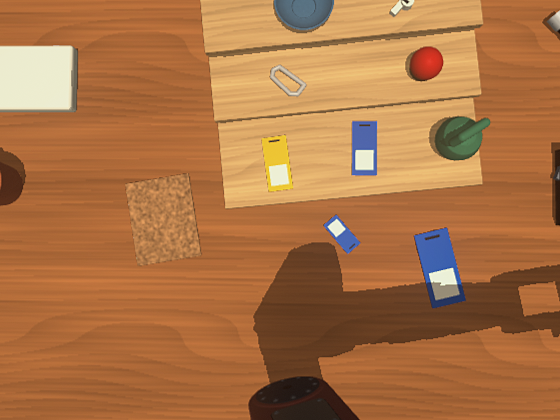

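View pics/scene1.png

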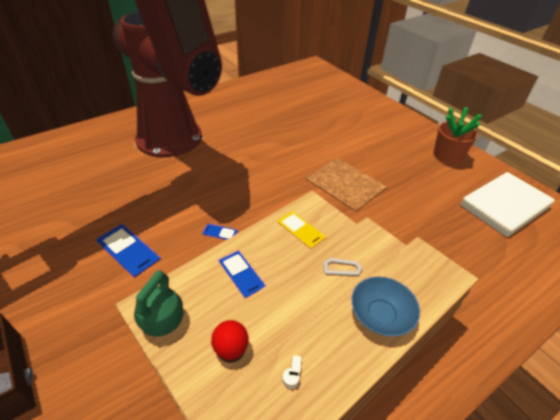

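Top view: three blue candidates, at (364,148) on the bottom tier, (341,233) small on the table and (438,267) large on the table. Only the one on the tier should fit 110x50. The yellow pass is at (278,162), the mat at (163,219) and the kettlebell at (460,138). I'll measure them and confirm with a crop.

```bash
cat >> h.py <<'E'
def rect(n,mask,z):
    # world rectangle of the largest blob in mask, taken on height z
    k,l,s,c=cv2.connectedComponentsWithStats(mask.astype(np.uint8)); i=1+np.argmax(s[1:,4])
    cs,_=cv2.findContours((l==i).astype(np.uint8),cv2.RETR_EXTERNAL,cv2.CHAIN_APPROX_NONE)
    W=np.array([world(n,p[0],z=z)[:2] for p in max(cs,key=len)],np.float32)
    return cv2.minAreaRect(W), cv2.boxPoints(cv2.minAreaRect(W))
def blue(im,win):
    h=cv2.cvtColor(im,cv2.COLOR_RGB2HSV); m=(h[...,0]>105)&(h[...,0]<130)&(h[...,1]>120)&(h[...,2]>50)
    w=(h[...,1]<60)&(h[...,2]>150); m=m|w
    k=np.zeros_like(m); a,b,c,d=win; k[b:d,a:c]=m[b:d,a:c]
    return cv2.morphologyEx(k.astype(np.uint8),cv2.MORPH_CLOSE,np.ones((5,5)))
E
python3 - <<'E'
from h import *
D=np.load("d_top.npz"); im,d=D["im"],D["d"]
for nm,win,z in(("tier",(340,110,390,185),64),("small",(315,208,365,258),4),("large",(405,220,475,315),4)):
    r,b=rect("top",blue(im,win),z); print(nm,np.round(r[0],1),np.round(r[1],1),round(r[2],1),np.round(b).tolist())
h=cv2.cvtColor(im,cv2.COLOR_RGB2HSV)
m=(h[...,0]>22)&(h[...,0]<32)&(h[...,1]>200); m[:125]=0;m[200:]=0;m[:,:255]=0;m[:,300:]=0
m|=((h[...,1]<70)&(h[...,2]>150)); m[:125]=0;m[200:]=0;m[:,:255]=0;m[:,300:]=0
print("yellow",rect("top",m,64)[0])
P=cloud("top",d)
z=P[...,2]
# mat
mm=(z>3.5)&(z<10); mm[:,:115]=0;mm[:,215:]=0;mm[:165]=0;mm[275:]=0
r,b=rect("top",cv2.morphologyEx(mm.astype(np.uint8),cv2.MORPH_OPEN,np.ones((5,5))),6);print("mat",r,np.round(b).tolist())
# front edge: per column lowest row with z 50..70
pts=[]
for u in list(range(235,440,3)):
    v=np.where((z[:,u]>50)&(z[:,u]<72))[0]
    if len(v): pts.append(world("top",(u,v.max()+.5),z=60)[:2])
pts=np.array(pts); c=np.polyfit(pts[:,1],pts[:,0],1); res=pts[:,0]-np.polyval(c,pts[:,1])
g=abs(res)<4;c=np.polyfit(pts[g,1],pts[g,0],1);print("edge x=%.4f*y+%.1f"%tuple(c),res[g].std(),g.sum(),pts[:,1].min(),pts[:,1].max())
for u,v in((350,155),(390,150),(364,168),(364,140)):print(P[v,u])
cv2.imwrite("pics/crop.png",cv2.resize(im[100:320,310:490,::-1],None,fx=2.7,fy=2.7))
E
```

```text
tier [621.4 -97.3] [109.2  48.1] 0.0 [[567.0, -73.0], [567.0, -121.0], [676.0, -121.0], [676.0, -73.0]]
small [448.4 -58.4] [79.4 34.9] 40.8 [[407.0, -71.0], [430.0, -98.0], [490.0, -46.0], [467.0, -19.0]]
large [ 379.1 -264.9] [156.7  71.2] 14.5 [[294.0, -250.0], [312.0, -319.0], [464.0, -280.0], [446.0, -211.0]]
yellow ((590.8651123046875, 77.49488830566406), (105.37164306640625, 47.36450958251953), 8.139837265014648)
mat ((500.700439453125, 334.3873596191406), (44.74092102050781, 91.55193328857422), 26.06067657470703) [[460.0, 366.0], [501.0, 283.0], [541.0, 303.0], [501.0, 385.0]]
edge x=-0.1016*y+516.9 0.5906815693306174 69 -247.63141473836436 161.80735158752753
[607.68449026 -69.762657    60.27388114]
[ 617.65178704 -149.55095334   62.65444083]
[581.09561574 -97.54123011  62.88484705]
[637.53970094 -97.36043176  63.6827513 ]
```

View pics/crop.png

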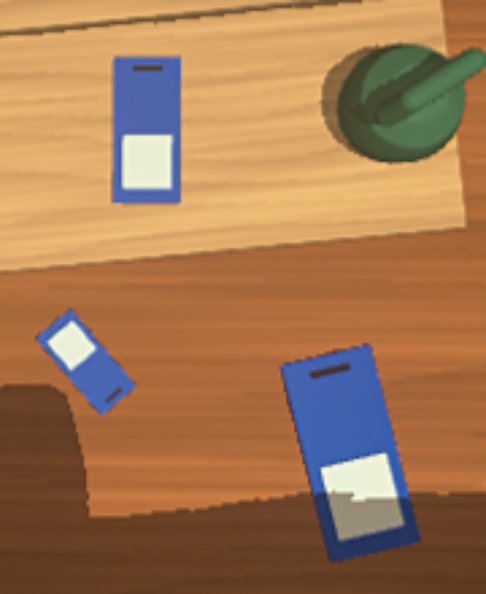

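The crop settles it: the tier pass measures 109x48 mm, the other two 79x35 and 157x71. It lies at about (621,-97) with yaw 0. The tier edge is x = -0.1016·y + 516.9, so the pass needs about 77 mm of slide. Next I'll measure the mat and work out the first move.

```bash
cat >> h.py <<'E'
from scipy.spatial.transform import Rotation as R
def shift(target,yaw=None):
    s=monitor.observe(); M=R.from_quat(s["tcp_rot"]).as_matrix()
    t=M.T@(np.array(target)-s["ee_pos"])/10
    y=np.degrees(np.arctan2(M[1,0],M[0,0])); print("tcp",np.round(s["ee_pos"],1),"yaw",round(y,2),"t",s["t"],"F",np.round(s["wrist_force"],1),"w",round(s["gripper_width"],1))
    print(" shift cm",np.round(t,2), "" if yaw is None else "turn %.2f"%(y-yaw))
E
python3 - <<'E'
from h import *
D=np.load("d_top.npz"); im=np.ascontiguousarray(D["im"])
m=np.zeros(im.shape[:2],np.uint8); cv2.grabCut(im,m,(118,165,90,108),np.zeros((1,65)),np.zeros((1,65)),5,cv2.GC_INIT_WITH_RECT)
r,b=rect("top",cv2.morphologyEx(((m==1)|(m==3)).astype(np.uint8),cv2.MORPH_OPEN,np.ones((5,5))),6);print("mat",np.round(r[0],1),np.round(r[1],1),r[2],np.round(b).tolist())
for p in((126,184),(187,173),(200,255),(138,266)):print(np.round(world("top",p,z=6)))
shift((637,-97,231),-90); shift((637,-97,100))
E
```

```text
mat [477.5 325.7] [180.5 139. ] 9.965118408203125 [[377.0, 379.0], [401.0, 242.0], [578.0, 273.0], [554.0, 410.0]]
[552. 406.   6.]
[577. 274.   6.]
[401. 243.   6.]
[376. 376.   6.]
tcp [ 201.8 -591.5  231.4] yaw -71.16 t 0.7 F [0.  1.2 0.4] w 85.1
 shift cm [-3.275e+01 -5.715e+01  3.000e-02] turn 18.84
tcp [ 201.8 -591.5  231.4] yaw -71.16 t 0.7 F [0.  1.2 0.4] w 85.1
 shift cm [-32.76 -57.15  13.13]
```

>>> send_rows([
  [[0,-32.75,-57.15,0,18.84],[0,-32.75,-57.15,0,18.84],[0,-32.75,-57.15,0,18.84],[0,-32.75,-57.15,0,18.84],[0,-32.75,-57.15,0,18.84],[0,-32.75,-57.15,0,18.84],[0,-32.75,-57.15,0,18.84],[0,-32.75,-57.15,0,18.84],[0,-32.75,-57.15,0,18.84],[0,-32.75,-57.15,0,18.84],[0,-32.75,-57.15,0,18.84],[0,-32.75,-57.15,0,18.84]],
])

```text
t: 1.9
ee_pos: [598.9, -139.9, 231.6]
tcp_rot: [0.707, -0.707, 0.0, -0.0]
wrist_force: [0.3, 0.1, 0.0]
gripper_width: 0.1
```

```bash
python3 -c "
from h import *
shift((637,-97,100),-90)"
```

```text
tcp [ 598.9 -139.9  231.6] yaw -89.99 t 1.9 F [0.3 0.1 0. ] w 0.1
 shift cm [-4.3  -3.8  13.16] turn 0.01
```

>>> send_rows([
  [[0,-4.3,-3.8,5,0],[0,-4.3,-3.8,9,0],[0,-4.3,-3.8,13,0],[0,-4.3,-3.8,14.5,0],[0,-4.3,-3.8,14.5,0],[0,-4.3,-3.8,14.5,0]],
])

```text
t: 2.5
ee_pos: [636.9, -99.6, 88.3]
tcp_rot: [-0.707, 0.707, -0.001, 0.001]
wrist_force: [1.0, 0.1, 0.3]
gripper_width: -0.1
```

```bash
python3 -c "
from h import *
shift((637,-97,70),-90)"
```

```text
tcp [636.9 -99.6  88.3] yaw -90.04 t 2.5 F [1.  0.1 0.3] w -0.1
 shift cm [-0.27 -0.01  1.83] turn -0.04
```

>>> send_rows([
  [[0,-0.2,0,1.0,0],[0,-0.2,0,1.7,0],[0,-0.2,0,1.9,0],[0,-0.2,0,1.9,0],[0,-0.2,0,1.9,0]],
])

```text
t: 3.0
ee_pos: [635.8, -96.8, 67.6]
tcp_rot: [-0.707, 0.707, -0.0, 0.0]
wrist_force: [-0.2, 0.0, 0.8]
gripper_width: 0.3
```

>>> send_rows([
  [[0,0,0,0.1,0],[0,0,0,0.1,0],[0,0,0,0.1,0]],
])

```text
t: 3.3
ee_pos: [635.7, -96.7, 66.4]
tcp_rot: [0.707, -0.707, 0.0, -0.0]
wrist_force: [0.9, 0.8, -0.2]
gripper_width: -0.1
```

>>> send_rows([
  [[0,0,0,0.1,0],[0,0,0,0.1,0],[0,0,0,0.1,0]],
])

```text
t: 3.6
ee_pos: [635.6, -96.7, 65.2]
tcp_rot: [0.707, -0.707, -0.0, 0.0]
wrist_force: [-0.2, -0.4, -0.0]
gripper_width: -0.2
```

>>> send_rows([
  [[0,0,0,0.1,0],[0,0,0,0.1,0],[0,0,0,0.1,0]],
])

```text
t: 3.9
ee_pos: [635.6, -96.7, 64.2]
tcp_rot: [-0.707, 0.707, 0.0, -0.0]
wrist_force: [-0.1, 0.2, -0.6]
gripper_width: 0.0
```

>>> send_rows([
  [[0,0,0,0.05,0],[0,0,0,0.05,0],[0,0,0,0.05,0]],
])

```text
t: 4.2
ee_pos: [635.8, -96.7, 64.1]
tcp_rot: [-0.707, 0.707, -0.0, 0.0]
wrist_force: [-0.6, -0.0, 1.6]
gripper_width: -0.4
```

>>> send_rows([
  [[0,0,0,0.07,0],[0,0,0,0.07,0],[0,0,0,0.07,0]],
])

```text
t: 4.5
ee_pos: [636.0, -96.8, 64.1]
tcp_rot: [0.707, -0.707, 0.0, -0.0]
wrist_force: [-2.0, 1.5, 4.9]
gripper_width: -0.1
```

>>> send_rows([
  [[0,0,0.2,0,0],[0,0,0.5,0,0],[0,0,0.8,0,0],[0,0,1.1,0,0],[0,0,1.4,0,0],[0,0,1.7,0,0],[0,0,2.0,0,0],[0,0,2.0,0,0]],
])

```text
t: 5.3
ee_pos: [616.2, -97.0, 64.1]
tcp_rot: [-0.707, 0.707, -0.001, 0.0]
wrist_force: [-0.1, -0.2, 5.7]
gripper_width: -0.3
```

```bash
cat > look.py <<'E'
from h import *; import sys
im,d=eyes.get_image("top"); np.savez("d_now",im=im,d=d); save(sys.argv[1],im)
cv2.imwrite("pics/%s_c.png"%sys.argv[1],cv2.resize(im[90:270,200:440,::-1],None,fx=3,fy=3))
h=cv2.cvtColor(im,cv2.COLOR_RGB2HSV)
w=((h[...,1]<70)&(h[...,2]>150)); k=np.zeros_like(w); k[130:225,335:395]=w[130:225,335:395]
try: print("white",rect("top",k,64)[0])
except Exception as e: print(e)
try: print("pass",rect("top",blue(im,(335,110,392,212)),64))
except Exception as e: print(e)
shift((0,0,0))
E
python3 look.py s1
```

```text
white ((473.2457275390625, -41.719444274902344), (10.015348434448242, 3.9908463954925537), 0.18924863636493683)
pass (((597.15380859375, -114.33988952636719), (4.031494140625, 13.980415344238281), 0.008673818781971931), array([[ 595.137  , -107.34999],
       [ 595.1391 , -121.3304 ],
       [ 599.1706 , -121.32979],
       [ 599.1685 , -107.34938]], dtype=float32))
tcp [616.2 -97.   64.1] yaw -90.0 t 5.35 F [1.4 0.1 6.2] w 0.0
 shift cm [-9.69 61.63  6.3 ]
```

View pics/s1_c.png

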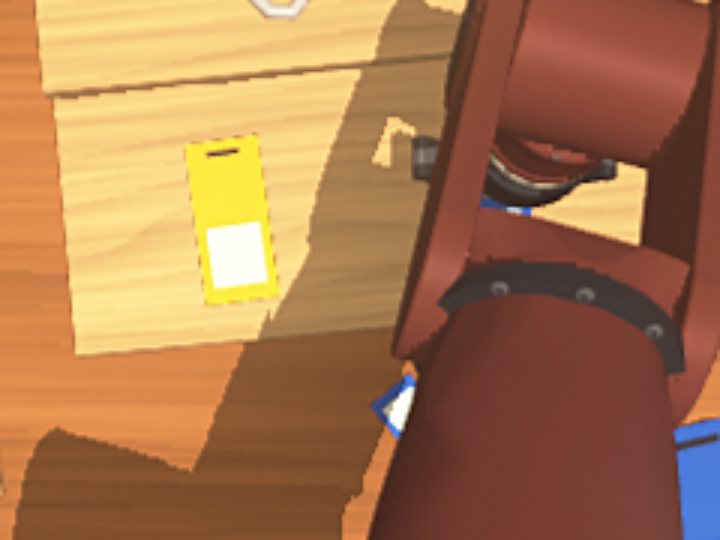

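The arm hides the pass from the top camera, so I'll use the scene camera.

Run:
```python
from h import *
im,d=eyes.get_image("scene"); np.savez("d_s2",im=im,d=d)
cv2.imwrite("pics/s2_c.png",cv2.resize(im[190:330,170:350,::-1],None,fx=4,fy=4))
# pre-move check of the same method
a=np.load("d_scene.npz")["im"]; print("before",rect("scene",blue(a,(215,244,268,300)),64)[0]); print("now",rect("scene",blue(im,(205,235,268,300)),64)[0])
```

```text
before ((622.658203125, -97.389892578125), (51.001102447509766, 110.87683868408203), 89.79267883300781)
now ((618.9258422851562, -98.73762512207031), (76.21932220458984, 47.57185363769531), 2.35178804397583)
```

View pics/s2_c.png

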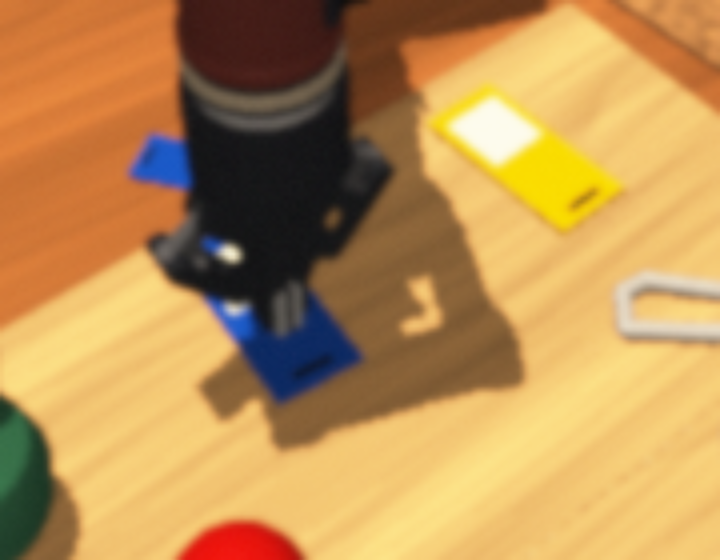

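The scene camera shows the pass following the finger: the rear end moved from x=678 to 657, as expected. About 56 mm remain.

>>> send_rows([
  [[0,0,0.2,0,0],[0,0,0.5,0,0],[0,0,0.8,0,0],[0,0,1.1,0,0],[0,0,1.4,0,0],[0,0,1.7,0,0],[0,0,2.0,0,0],[0,0,2.3,0,0],[0,0,2.6,0,0],[0,0,2.8,0,0],[0,0,2.8,0,0]],
])

```text
t: 6.5
ee_pos: [588.3, -97.0, 64.1]
tcp_rot: [-0.707, 0.707, -0.001, 0.001]
wrist_force: [0.8, -0.2, 5.3]
gripper_width: -0.2
```

>>> send_rows([
  [[0,0,0.2,0,0],[0,0,0.5,0,0],[0,0,0.8,0,0],[0,0,1.1,0,0],[0,0,1.4,0,0],[0,0,1.7,0,0],[0,0,2.0,0,0],[0,0,2.3,0,0],[0,0,2.6,0,0],[0,0,2.8,0,0],[0,0,2.8,0,0]],
])

```text
t: 7.6
ee_pos: [560.4, -97.0, 64.1]
tcp_rot: [-0.707, 0.707, -0.001, 0.001]
wrist_force: [2.4, 0.1, 6.3]
gripper_width: 0.0
```

Run:
```python
from h import *
im,d=eyes.get_image("scene")
print("now",rect("scene",blue(im,(200,215,268,300)),64)); shift((0,0,0))
```

```text
now (((560.2776489257812, -98.7707748413086), (82.07939147949219, 47.651790618896484), 1.171247959136963), array([[ 518.7595 ,  -75.78874],
       [ 519.7335 , -123.43057],
       [ 601.7958 , -121.75281],
       [ 600.8218 ,  -74.11098]], dtype=float32))
tcp [560.4 -97.   64.1] yaw -90.0 t 7.65 F [1.8 0.  6.7] w -0.3
 shift cm [-9.7  56.05  6.29]
```

>>> send_rows([
  [[0,0,0,-0.5,0],[0,0,0,-3,0],[0,0,0,-7,0],[1,0,0,-12,0],[1,0,0,-14,0],[1,0,0,-14,0],[1,-12,0,-14,0],[1,-17,0,-14,0],[1,-20,0,-14,0],[1,-20,0,-14,0],[1,-20,0,-14,0],[1,-20,0,-14,0]],
])

```text
t: 8.85
ee_pos: [557.4, 104.1, 200.2]
tcp_rot: [0.708, -0.706, -0.002, 0.002]
wrist_force: [0.4, -0.9, -0.4]
gripper_width: 85.6
```

```bash
python3 look.py s3
```

```text
white ((522.671630859375, -97.44782257080078), (40.2275276184082, 35.9019775390625), 0.10579213500022888)
pass (((547.82666015625, -97.4477310180664), (106.61477661132812, 47.978515625), 0.1196894645690918), array([[ 494.46927 ,  -73.569885],
       [ 494.5695  , -121.548294],
       [ 601.1841  , -121.32558 ],
       [ 601.08386 ,  -73.34717 ]], dtype=float32))
tcp [557.9 103.  200.7] yaw -89.95 t 8.9 F [-1.3  1.2  0.4] w 85.4
 shift cm [10.23 55.71 20.34]
```

View pics/s3_c.png

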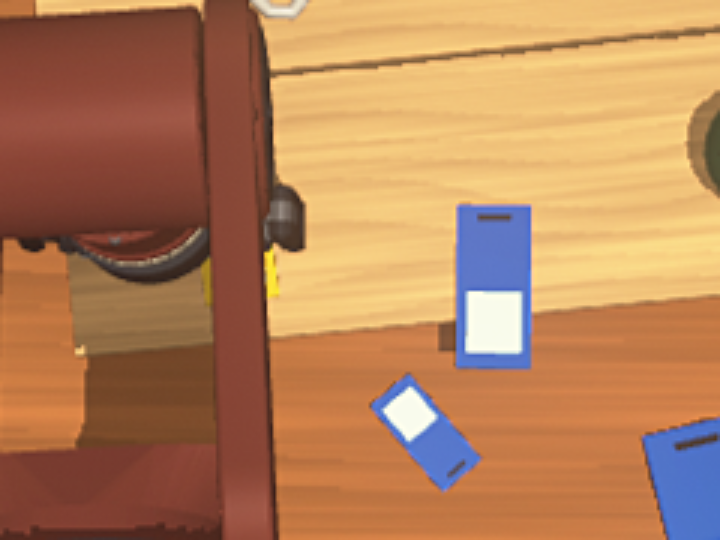

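The pass is square on the tier at crop (493,287). It overhangs about 32–34 mm, roughly 30% of its length. There is plenty of time, so I'll press again and pull about 4 mm more.

>>> send_rows([
  [[0,5,-0.4,0,0],[0,10,-0.4,0,0],[0,15,-0.4,0,0],[0,18,-0.4,0,0],[0,20,-0.4,0,0],[0,20,-0.4,4,0],[0,20,-0.4,8,0],[0,20,-0.4,11,0],[0,20,-0.4,12.5,0],[0,20,-0.4,13,0],[0,20,-0.4,13,0],[0,20,-0.4,13,0]],
])

```text
t: 10.1
ee_pos: [565.1, -97.5, 74.9]
tcp_rot: [-0.707, 0.707, -0.001, 0.001]
wrist_force: [-0.6, 0.7, 0.9]
gripper_width: 0.0
```

>>> send_rows([
  [[0,0,0,0.4,0],[0,0,0,0.8,0],[0,0,0,0.95,0],[0,0,0,0.95,0],[0,0,0,0.95,0]],
])

```text
t: 10.6
ee_pos: [564.0, -96.6, 64.1]
tcp_rot: [0.707, -0.707, 0.0, -0.0]
wrist_force: [0.2, 0.2, 2.8]
gripper_width: -0.0
```

>>> send_rows([
  [[0,0,0,0.08,0],[0,0,0,0.08,0],[0,0,0,0.08,0]],
])

```text
t: 10.9
ee_pos: [564.1, -96.7, 64.1]
tcp_rot: [0.707, -0.707, 0.0, -0.0]
wrist_force: [-2.1, 1.1, 7.5]
gripper_width: 0.1
```

>>> send_rows([
  [[0,0,0.1,-0.02,0],[0,0,0.2,-0.02,0],[0,0,0.3,-0.02,0],[0,0,0.4,-0.02,0],[0,0,0.4,-0.02,0],[0,0,0.4,-0.02,0]],
])

```text
t: 11.5
ee_pos: [561.1, -97.1, 64.1]
tcp_rot: [-0.707, 0.707, -0.001, 0.001]
wrist_force: [2.5, 0.3, 5.3]
gripper_width: -0.1
```

>>> send_rows([
  [[0,0,0,-0.5,0],[0,0,0,-3,0],[0,0,0,-7,0],[1,0,0,-10,0],[1,0,2,-10,0],[1,0,5,-10,0],[1,0,5,-10,0],[1,0,5,-10,0]],
])

```text
t: 12.3
ee_pos: [508.3, -96.4, 162.0]
tcp_rot: [-0.707, 0.707, 0.001, -0.001]
wrist_force: [0.1, 1.1, 0.4]
gripper_width: 72.3
```

Run:
```python
from h import *
im,d=eyes.get_image("scene"); cv2.imwrite("pics/s4_c.png",cv2.resize(im[190:330,150:330,::-1],None,fx=4,fy=4))
print("now",rect("scene",blue(im,(200,235,268,300)),64)); shift((507,-97,110),-90)
```

```text
now (((544.43115234375, -98.38722229003906), (108.35882568359375, 46.36477279663086), 0.013601334765553474), array([[ 490.24625,  -75.2177 ],
       [ 490.25723, -121.58247],
       [ 598.6161 , -121.55675],
       [ 598.6051 ,  -75.19197]], dtype=float32))
tcp [509.3 -96.6 162.4] yaw -90.02 t 12.35 F [0.2 0.  0.5] w 78.7
 shift cm [0.04 0.23 5.24] turn -0.02
```

View pics/s4_c.png

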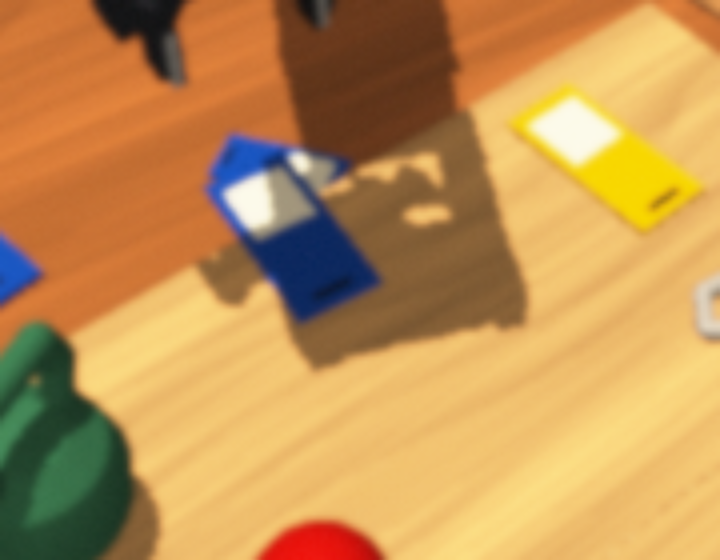

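>>> send_rows([
  [[1,0.1,0.5,3,0],[1,0.1,0.5,6,0],[1,0.1,0.5,7.5,0],[1,0.1,0.5,7.5,0],[1,0.1,0.5,7.5,0]],
])

```text
t: 12.85
ee_pos: [505.3, -97.8, 88.0]
tcp_rot: [0.707, -0.707, -0.0, 0.0]
wrist_force: [0.2, 0.1, -0.9]
gripper_width: 85.5
```

```bash
python3 -c "
from h import *
shift((504,-97.4,52),-90)"
```

```text
tcp [505.3 -97.8  88. ] yaw -89.99 t 12.85 F [ 0.2  0.1 -0.9] w 85.5
 shift cm [-0.04  0.13  3.6 ] turn 0.01
```

>>> send_rows([
  [[1,0,0.1,1.5,0],[1,0,0.1,3,0],[1,0,0.1,3.5,0],[1,0,0.1,3.5,0],[1,0,0.1,3.5,0],[1,0,0.1,3.5,0]],
])

```text
t: 13.45
ee_pos: [504.8, -98.0, 54.2]
tcp_rot: [-0.707, 0.707, -0.001, 0.001]
wrist_force: [0.5, -0.1, 0.5]
gripper_width: 85.3
```

>>> send_rows([
  [[0.7,-0.05,0,0.1,0],[0.7,-0.05,0,0.1,0],[0.65,-0.05,0,0.1,0],[0.65,-0.05,0,0.1,0]],
])

```text
t: 13.85
ee_pos: [503.7, -97.2, 52.0]
tcp_rot: [0.707, -0.707, 0.0, -0.0]
wrist_force: [0.5, 0.3, -0.4]
gripper_width: 55.4
```

Run:
```python
from h import *
im,d=eyes.get_image("scene"); cv2.imwrite("pics/s5_c.png",cv2.resize(im[190:310,170:310,::-1],None,fx=5,fy=5)); shift((504,-97.4,52),-90)
```

```text
tcp [503.7 -97.2  52. ] yaw -90.0 t 13.9 F [ 0.9 -0.5  0. ] w 55.4
 shift cm [ 0.02 -0.03  0.  ] turn -0.00
```

View pics/s5_c.png

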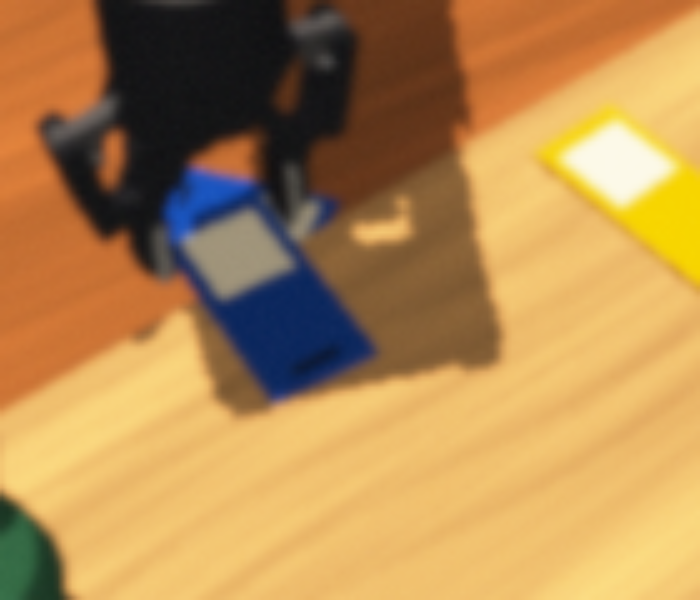

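The fingers straddle the overhanging end at crop (160,255) and (295,215), clear of the edge. Closing.

>>> send_rows([
  [[0.6,0,0,0,0],[0.57,0,0,0,0],[0.5,0,0,0,0],[0.4,0,0,0,0],[0.2,0,0,0,0],[0,0,0,0,0],[0,0,0,0,0],[0,0,0,0,0]],
])

```text
t: 14.7
ee_pos: [503.9, -97.2, 52.2]
tcp_rot: [-0.707, 0.707, -0.0, 0.0]
wrist_force: [-0.6, 0.3, 5.1]
gripper_width: 47.5
```

>>> send_rows([
  [[0,0,0,-0.1,0],[0,0,0,-0.4,0],[0,0,0,-1,0],[0,0,0,-2,0],[0,0,0,-3,0],[0,0,0,-4,0],[0,0,0,-4,0],[0,0,0,-4,0]],
])

```text
t: 15.5
ee_pos: [504.1, -97.3, 92.7]
tcp_rot: [-0.707, 0.707, -0.001, 0.0]
wrist_force: [0.9, 0.5, 0.1]
gripper_width: 47.7
```

Run:
```python
from h import *
im,d=eyes.get_image("scene"); cv2.imwrite("pics/s6_c.png",cv2.resize(im[170:310,160:320,::-1],None,fx=4,fy=4)); shift((504,-97.4,200),-90)
```

```text
tcp [503.6 -97.2  92.1] yaw -90.0 t 15.55 F [ 0.4  0.3 -0.4] w 47.9
 shift cm [  0.02  -0.04 -10.79] turn -0.00
```

View pics/s6_c.png

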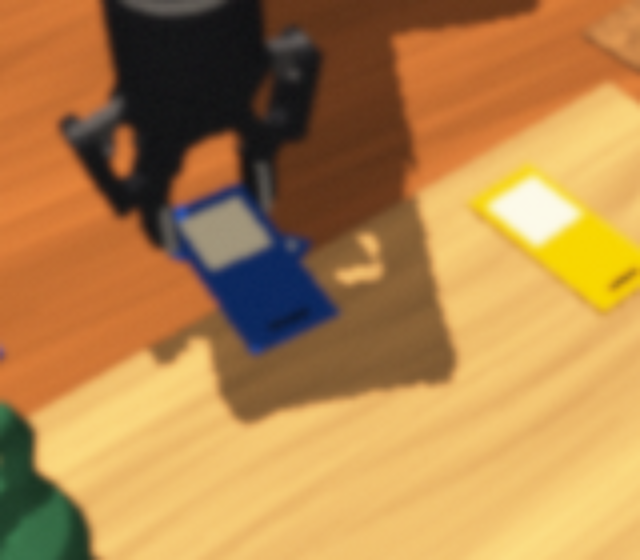

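Lifted and held, looking level. Now carry it to the mat: pass centre (477.5, 325.7), yaw 10°, which puts the TCP at (438.6, 318.8).

>>> send_rows([
  [[0,0,0,-1,0],[0,0,0,-3,0],[0,0,0,-5,0],[0,-1,0.2,-7,0],[0,-3,0.5,-8,0],[0,-6,1,-8,-1],[0,-9,1.5,-8,-2],[0,-12,2,-8,-3],[0,-15,2.5,-8,-4],[0,-18,3,-8,-5],[0,-21,3.5,-8,-6],[0,-24,4,-8,-7]],
])

```text
t: 16.75
ee_pos: [463.2, 144.0, 172.3]
tcp_rot: [0.749, -0.662, -0.0, 0.0]
wrist_force: [1.2, -0.9, -0.3]
gripper_width: 47.7
```

```bash
python3 -c "
from h import *
shift((438.6,318.8,120),-80)"
```

```text
tcp [463.2 144.  172.3] yaw -82.97 t 16.75 F [ 1.2 -0.9 -0.3] w 47.7
 shift cm [-17.65   0.3    5.23] turn -2.97
```

>>> send_rows([
  [[0,-3,0.05,0,-1],[0,-6,0.1,0,-2],[0,-9,0.15,0,-3],[0,-12,0.2,0,-3],[0,-15,0.25,1,-3],[0,-17,0.3,2.5,-3],[0,-17.6,0.3,4,-3],[0,-17.6,0.3,5.2,-3],[0,-17.6,0.3,5.2,-3],[0,-17.6,0.3,5.2,-3]],
])

```text
t: 17.75
ee_pos: [439.2, 315.9, 119.5]
tcp_rot: [0.766, -0.643, -0.0, 0.001]
wrist_force: [-0.3, 0.6, 0.6]
gripper_width: 47.5
```

Run:
```python
from h import *
im,d=eyes.get_image("scene"); cv2.imwrite("pics/s7_c.png",cv2.resize(im[90:230,270:430,::-1],None,fx=4,fy=4)); np.savez("d_s7",im=im,d=d); shift((438.6,318.8,40),-80)
P=cloud("scene",d); m=blue(im,(280,90,430,230))>0
k,l,s,c=cv2.connectedComponentsWithStats(m.astype(np.uint8)); i=1+np.argmax(s[1:,4]); m=cv2.erode((l==i).astype(np.uint8),np.ones((3,3)))>0
q=P[m]; q=q[abs(q[:,2]-np.median(q[:,2]))<15]; A=np.c_[q[:,:2]-q[:,:2].mean(0),np.ones(len(q))]; print(q.mean(0),np.linalg.lstsq(A,q[:,2],rcond=None)[0],len(q))
print(rect("scene",(l==i),q[:,2].mean()))
im,d=eyes.get_image("top"); save("t7",im)
```

```text
tcp [439.8 316.3 120.3] yaw -80.08 t 17.8 F [ 0.5 -0.2 -1. ] w 48.0
 shift cm [-0.27  0.08  8.03] turn -0.08
[492.91065175 323.2326959  131.08984082] [-4.75764823e-03 -1.47028623e-02  1.31089841e+02] 185
(((479.794921875, 322.7020263671875), (104.51508331298828, 44.32498550415039), 5.16628360748291), array([[425.754  , 340.06888],
       [429.74533, 295.92398],
       [533.8358 , 305.33517],
       [529.8445 , 349.48007]], dtype=float32))
```

View pics/s7_c.png

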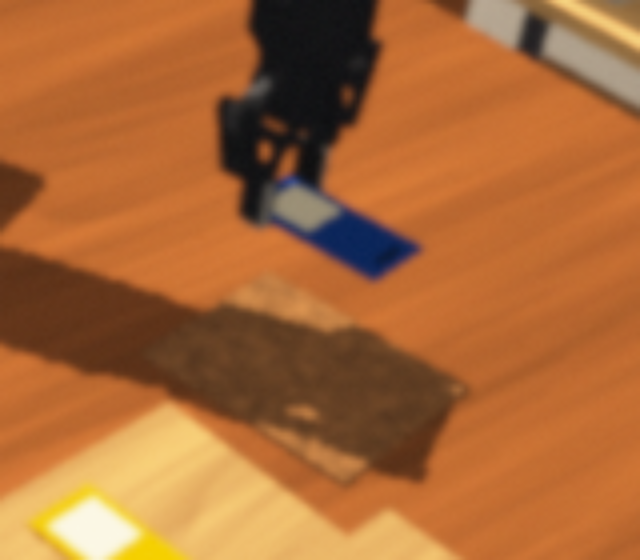

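The pass is level (slope under 1.5%), with its top about 11 mm above the TCP. Touchdown should come near TCP z ≈ -1. Lowering, then feeling for contact.

>>> send_rows([
  [[0,-0.2,0.08,2,0],[0,-0.2,0.08,5,0],[0,-0.2,0.08,8,0],[0,-0.2,0.08,10,0],[0,-0.2,0.08,11,0],[0,-0.2,0.08,11.3,0],[0,-0.2,0.08,11.3,0],[0,-0.2,0.08,11.3,0],[0,-0.2,0.08,11.3,0]],
])

```text
t: 18.75
ee_pos: [439.3, 319.6, 8.4]
tcp_rot: [0.766, -0.643, 0.0, -0.001]
wrist_force: [1.2, 0.7, -0.1]
gripper_width: 47.7
```

>>> send_rows([
  [[0,0,0,0.15,0],[0,0,0,0.3,0],[0,0,0,0.3,0],[0,0,0,0.3,0]],
])

```text
t: 19.15
ee_pos: [438.0, 318.9, 3.9]
tcp_rot: [0.766, -0.643, -0.0, 0.0]
wrist_force: [0.8, -0.1, -0.2]
gripper_width: 47.8
```

>>> send_rows([
  [[0,0,0,0.1,0],[0,0,0,0.2,0],[0,0,0,0.2,0],[0,0,0,0.2,0]],
])

```text
t: 19.55
ee_pos: [438.2, 319.0, 3.5]
tcp_rot: [0.766, -0.643, -0.0, 0.0]
wrist_force: [-4.0, -1.9, 9.8]
gripper_width: 47.9
```

>>> send_rows([
  [[0,0,0,-0.08,0],[0,0,0,-0.08,0],[0,0,0,-0.08,0]],
])

```text
t: 19.85
ee_pos: [438.2, 319.0, 3.6]
tcp_rot: [0.766, -0.643, -0.0, 0.0]
wrist_force: [-2.8, -1.9, 7.0]
gripper_width: 47.7
```

Run:
```python
from h import *
im,d=eyes.get_image("scene"); shift((438.6,318.8,0),-80)
P=cloud("scene",d); m=blue(im,(280,110,430,240))>0
k,l,s,c=cv2.connectedComponentsWithStats(m.astype(np.uint8)); i=1+np.argmax(s[1:,4]); m=cv2.erode((l==i).astype(np.uint8),np.ones((3,3)))>0
q=P[m]; q=q[abs(q[:,2]-np.median(q[:,2]))<15]; A=np.c_[q[:,:2]-q[:,:2].mean(0),np.ones(len(q))]; print(q.mean(0),np.linalg.lstsq(A,q[:,2],rcond=None)[0],len(q))
print(rect("scene",(l==i),q[:,2].mean()))
a=cv2.morphologyEx((P[...,2]>0).astype(np.uint8),0,np.ones((3,3)))
for p in((310,180),(330,195),(370,195)): print("mat z",np.median(P[p[1]-3:p[1]+4,p[0]-3:p[0]+4,2]),P[p[1],p[0]][:2])
cv2.imwrite("pics/s8_c.png",cv2.resize(im[110:230,280:420,::-1],None,fx=5,fy=5))
```

```text
tcp [438.2 319.    3.6] yaw -79.99 t 19.9 F [-2.8 -1.2  7.3] w 47.7
 shift cm [ 0.03 -0.04  0.36] turn 0.01
[488.18942659 326.08484152  15.13586522] [-9.33011758e-04 -2.02146515e-02  1.51358652e+01] 225
(((476.7088317871094, 325.14111328125), (110.30654907226562, 46.69805908203125), 7.155948638916016), array([[419.07657, 341.4378 ],
       [424.89377, 295.10352],
       [534.34106, 308.84442],
       [528.5239 , 355.1787 ]], dtype=float32))
mat z 5.202672815401456 [416.34227988 247.10554047]
mat z 3.1114531310162192 [493.45035808 256.04767559]
mat z 6.099660885258686 [554.65869002 345.2786507 ]
```

View pics/s8_c.png

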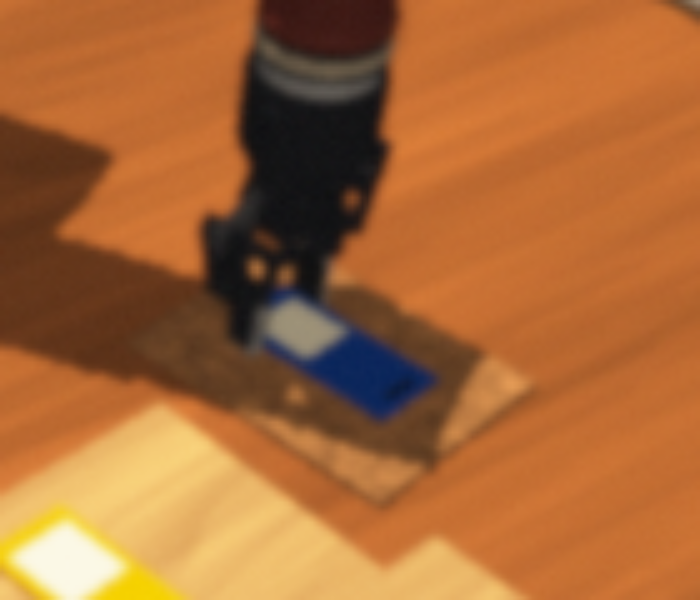

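The pass is centred and aligned, but the fingertips bear on the mat with a gap of about 4 mm under the plate. I'll ease the grip open in tiny steps so that it slips down softly.

>>> send_rows([
  [[0.5,0,0,-0.03,0],[0.53,0,0,-0.03,0],[0.55,0,0,-0.03,0],[0.555,0,0,-0.03,0],[0.56,0,0,-0.03,0],[0.565,0,0,-0.03,0],[0.57,0,0,-0.03,0],[0.575,0,0,-0.03,0]],
])

```text
t: 20.7
ee_pos: [438.4, 319.2, 3.2]
tcp_rot: [0.766, -0.643, 0.0, -0.0]
wrist_force: [-1.7, -0.3, 4.1]
gripper_width: 48.8
```

>>> send_rows([
  [[0.58,0,0,0,0],[0.585,0,0,0,0],[0.59,0,0,0,0],[0.595,0,0,0,0],[0.6,0,0,0,0],[0.605,0,0,0,0],[0.61,0,0,0,0],[0.62,0,0,0,0],[0.63,0,0,0,0],[0.64,0,0,0,0]],
])

```text
t: 21.7
ee_pos: [438.0, 318.9, 3.0]
tcp_rot: [0.766, -0.643, -0.0, 0.0]
wrist_force: [-0.2, 0.0, 0.0]
gripper_width: 54.6
```

```bash
cat > chk.py <<'E'
from h import *
im,d=eyes.get_image("scene"); shift((438.6,318.8,0),-80)
P=cloud("scene",d); m=blue(im,(280,110,430,240))>0
k,l,s,c=cv2.connectedComponentsWithStats(m.astype(np.uint8)); i=1+np.argmax(s[1:,4]); m=cv2.erode((l==i).astype(np.uint8),np.ones((3,3)))>0
q=P[m]; q=q[abs(q[:,2]-np.median(q[:,2]))<15]; A=np.c_[q[:,:2]-q[:,:2].mean(0),np.ones(len(q))]; print(q.mean(0),np.linalg.lstsq(A,q[:,2],rcond=None)[0],len(q))
print(rect("scene",(l==i),10))
E
python3 chk.py
```

```text
tcp [438.1 318.9   3.1] yaw -80.0 t 21.75 F [0.4 0.  0.4] w 54.5
 shift cm [ 0.02 -0.05  0.31] turn -0.00
[484.74290038 325.79710113  10.37917102] [-1.21039098e-03 -1.79383273e-02  1.03791710e+01] 252
(((477.9276428222656, 325.9374084472656), (108.7362060546875, 49.3655891418457), 5.870772361755371), array([[421.32   , 344.92972],
       [426.3694 , 295.82303],
       [534.5353 , 306.9451 ],
       [529.4859 , 356.0518 ]], dtype=float32))
```

Flat on the mat (top at z≈10.4, expected 10). Open, lift clear and swing away to look from above.

>>> send_rows([
  [[0.75,0,0,0,0],[0.85,0,0,0,0],[0.9,0,0,0,0],[0.9,0,0,-0.5,0],[0.9,0,0,-2,0],[0.9,0,0,-5,0],[0.9,0,0,-9,0],[0.9,0,0,-14,0],[0.9,0,0,-18,0],[0.9,0,0,-20,0],[0.9,0,0,-20,0],[0.9,0,0,-20,0]],
])

```text
t: 22.95
ee_pos: [438.2, 319.0, 203.9]
tcp_rot: [0.766, -0.643, 0.0, -0.001]
wrist_force: [-0.0, -0.5, 0.0]
gripper_width: 76.7
```

>>> send_rows([
  [[0.9,5,0,0,0],[0.9,10,0,0,0],[0.9,15,0,0,0],[0.9,20,0,0,0],[0.9,25,0,0,0],[0.9,30,0,0,0],[0.9,33,0,0,0],[0.9,35,0,0,0],[0.9,35,0,0,0],[0.9,35,0,0,0],[0.9,35,0,0,0],[0.9,35,0,0,0]],
])

```text
t: 24.15
ee_pos: [498.4, -24.5, 202.5]
tcp_rot: [0.767, -0.642, -0.001, 0.0]
wrist_force: [-0.1, -0.6, 1.0]
gripper_width: 76.5
```

```bash
python3 chk.py
python3 - <<'E'
from h import *
im,d=eyes.get_image("top"); cv2.imwrite("pics/t9_c.png",cv2.resize(im[100:290,90:330,::-1],None,fx=3,fy=3))
print(rect("top",blue(im,(120,160,210,280)),10))
E
```

```text
tcp [498.5 -24.6 202.8] yaw -79.9 t 24.2 F [ 0.6 -0.2  0.4] w 77.0
 shift cm [-34.85  -0.13  20.29] turn 0.10
[479.96389518 326.40213471  10.5251075 ] [ 4.11100730e-04 -2.13704462e-02  1.05251075e+01] 282
(((478.2760925292969, 327.8374938964844), (105.12605285644531, 49.875648498535156), 8.773609161376953), array([[422.52435, 344.46603],
       [430.1319 , 295.17398],
       [534.02783, 311.20895],
       [526.4203 , 360.501  ]], dtype=float32))
(((477.52655029296875, 325.9293518066406), (110.34993743896484, 49.67778015136719), 9.745741844177246), array([[418.9432 , 341.06998],
       [427.35245, 292.1091 ],
       [536.10986, 310.78873],
       [527.7007 , 359.7496 ]], dtype=float32))
```

View pics/t9_c.png

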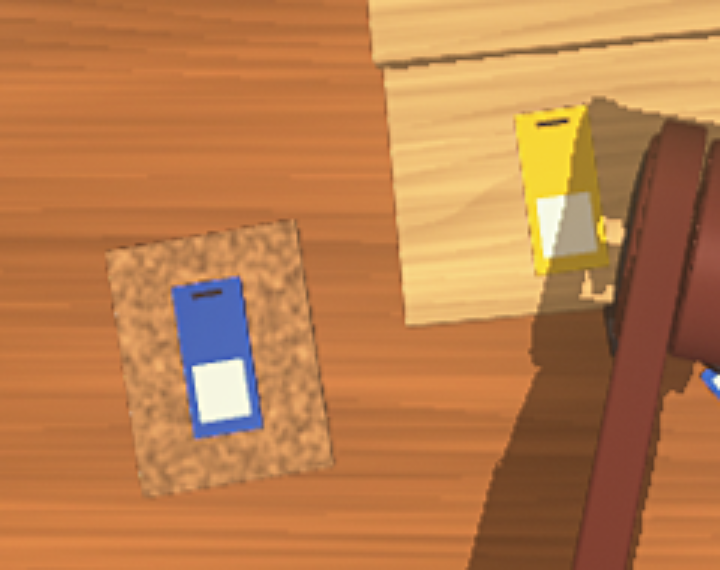

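The pass lies in the middle of the mat at crop (217,358), lengthwise along it. It is within 1 mm and 0.3° of the mat's measured pose, and the yellow pass is where it was. Handing in.

```bash
python3 -c "
from rig import job; print(job.sign_off())"
```

```text
the job is handed in; nothing more can be done
None
```

The blue garage pass is lying flat in the middle of the cork mat, lengthwise along it, and I handed the job in after about 24 s of the 58 s allowed.

- **Choosing the pass:** the blue pass on the bottom tier measured 109 x 48 mm. The two blue ones on the table measured 79 x 35 mm and 157 x 71 mm, so I left them alone.
- **Slide:** I pressed with about 4–7 N and dragged the pass forward. It stuck out about 30% at first, so I pressed again and pulled roughly 4 mm more, to about 36 mm (a third of its length).
- **Pick-up and set-down:** I gripped the sticking-out end across its width and carried it level to the mat. The fingertips touched the mat first, at about 10 N, with 4–5 mm still under the pass. I eased the grip open in small steps; whether the pass slid or dropped that distance was not observed.
- **Last checks:** seen from above, the pass is at (477.5, 325.9) mm with a yaw of 9.7°. The mat is at (477.5, 325.7) mm with a yaw of 10.0°. The top of the pass is at about 10.5 mm (10 expected).
- **Yellow pass and robot:** the yellow pass looks unmoved in the last picture, though I did not measure it again. The gripper is clear of everything.
- **Disagreement:** the scene camera's blurrier outline put the yaw at 8.8°, about 1° lower than the top view.

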